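Lay out the plumber's kit on its mats

TASK

Lay out the plumber's kit for the repair: set the round tin, the small brass plug, the tape measure and the spool of sealing tape each on the black mat whose white outline matches its shape and size, centred in the outline and standing or lying the same side up as now. The tape measure must be in line with its rectangle (either way round). Do not disturb the grey elbow and the brass nipple that lie among them.

Things in the scene. Friction and masses are not known exactly. Their poses are not given: they have to be found in the camera images.
- tin: round slip-lid paste tin, green lid on a white base, 62 mm across, 34 mm high, standing upright; origin: centre of its underside, z up
- plug: small brass pipe plug standing on its thread: thread 24 mm across from 0 to 12 mm up, round collar 27 mm across from 12 to 16 mm up, square 12 mm head (sides along its x and y) from 15 to 25 mm up; origin: centre of its underside, z up
- measure: yellow and black tape measure standing on edge, 38 (x) by 90 (y) by 65 mm high; origin: centre of its underside, z up. The case, about 34 mm thick, runs from -27 to +45 mm along its y; the hooked end of the blade sticks out low down to -45 mm. Grip the case across x, about 9 mm along +y from the origin
- spool: flat yellow spool of white thread-seal tape with a round hole in its middle, lying flat, 53 mm across its two flanges, 16 mm high (flanges at 0 to 4 and 12 to 16 mm up, grip across the flanges); origin: centre of its underside, z up
- mat_tin: fixed black rubber mat, flat, 4 mm thick (origin: centre of its underside; top 4 mm above it; z up), 88 by 88 mm, with one single large circle 68 mm across, centred, drawn on it in white, flush with its top
- mat_plug: fixed black rubber mat, flat, 4 mm thick (origin: centre of its underside; top 4 mm above it; z up), 60 by 60 mm, with one single small circle 33 mm across, centred, drawn on it in white, flush with its top
- mat_measure: fixed black rubber mat, flat, 4 mm thick (origin: centre of its underside; top 4 mm above it; z up), 56 (x) by 108 (y) mm, with a rectangle 44 by 96 mm, centred, long side along y, drawn on it in white, flush with its top
- mat_spool: fixed black rubber mat, flat, 4 mm thick (origin: centre of its underside; top 4 mm above it; z up), 76 by 76 mm, with two circles one inside the other, 58 and 28 mm across, centred, drawn on it in white, flush with its top
- elbow: loose bystander, to be left alone: grey plastic pipe elbow, 42 by 42 by 26 mm high; origin: centre of its underside
- nipple: loose bystander, to be left alone: short brass threaded nipple with a hexagon in its middle, lying, 25 by 34 by 29 mm high; origin: centre of its underside
Mind the look-alikes: they are no part of the job. What is shaped like the plug but green, red or turquoise is not meant.

How it is judged:
By the outcome, as a careful person would: the job done as asked, in the order asked, and still so for the second after the job is handed in, with the robot touching nothing.
It also fails if it takes over 109 s, if anything falls off the work surface, if the arm or the gripper's body presses on something with over 40 N, if the wrist force passes 120 N, or if a joint passes its speed limit or range.

ROBOT

A 6-joint arm with a two-finger parallel gripper is mounted at the origin on the work surface; the furniture and walls round the work are solid. World frame = base frame: x ahead of the robot, y to its left, z up, the work surface at z = 0. Lengths are in m, angles in rad, forces in N, time in s.
With the tool pointing down it reaches from about 0.375 to 0.975 m from the base axis. Payload 3.8 kg.
Tool frame: the origin (TCP) lies on the centre line of the jaws, within the pads' length; the fingertips stand 17 mm ahead of it and the grasp point (between the pads) lies 2 mm behind it (bot.tip_extent is the distance from the TCP to the fingertips, in m); z points along the fingers, y is the line along which they close (so a half turn about z gives the same grasp; the last joint's range is limited). The gripper opens to 85 mm and grips with 20 to 120 N. Pads are 22 mm wide; open, the fingers measure 114 mm over their backs; the gripper's body (76 mm by 85 mm) begins 54 mm behind the grasp point. The pads swing forward as they close: fully open they stand 13 mm farther back than shut.
Start: joints at [-1.314, 0.264, 1.604, -0, 1.274, -0.037], TCP at [0.195, -0.646, 0.248] pointing down, gripper open.
Joint ranges: [-2.63, 2.63], [-0.94, 2.18], [0.31, 2.57], [-1.31, 4.45], [0, 2.66], [-2.55, 2.55]. Speed limits (rad/s): [2.57, 2.57, 3.14, 3.14, 3.14, 3.14].

INTERFACE

Orientations are given as a rotation vector (axis times angle).
In Python, from workcell import readout, read_camera, finish_job, bot gives the robot as it stands.
- The arm moves only by the tool jog_arm, never from a script. Its argument "deltas" is one flat list of numbers, 7 for each row, row after row: the shift along the tool's x, y, z in m, then the turn, a rotation vector about the tool's x, y, z in degrees, then the gripper command: -1 is shut, 1 is fully open, values between are in proportion. A call has 1 to 8 rows; each row is the pose to reach, as a shift and turn from the pose commanded when the call began, along the tool's axes at that moment; what a row does not reach only later rows make up. A row lasts 1/10 s, in which the tool goes at most 50 mm and 8.59 degrees, less where a joint would pass 70% of its speed; a pose out of reach is approached as far as the arm can. A call with a gripper value outside its range is refused whole. The fingers move at their own pace and stop on an object; "squeeze" is the grip in N (left out, the last holds). Time passes only in rows, so rows that repeat a pose let the fingers close. It gives the time, the measured TCP pose, the force, the opening and the grip force at its end, in the units of the state.
- readout.read_state(): the state, without advancing time (a new reading comes with each control period).
- read_camera(name): name is "side" or "top" or "wrist"; returns a dict with "color" (420x560x3 uint8, blue, green, red), "fx", "fy", "cx", "cy" (pixels), "dist" ([k1, k2, p1, p2, k3] as OpenCV has them; the pictures are not rectified), "origin" and "attitude" of the camera in the world. Camera axes: x right, y down, z forward; pixel columns grow to the right and rows downward; lengths in m; the calibration is good to about 2 mm. A picture is of the moment at which its call begins. There is no depth.
- finish_job(): hands the job in; it is judged then, once.
The state is a dict: "time": time; "q": joint angles; "joint_vel": joint speeds; "joint_torque": joint torques, N m; "tool_pos": TCP position; "tcp_rot": TCP orientation; "wrist_force": force on the tool from outside, world axes, zero at the start; "torque": the same for the moment, N m; "width": opening from 0.0 (shut) to 1.0 (fully open); "grip_force": force on a finger pad.
Only numpy, scipy, OpenCV 4.12 (cv2) and the standard library are available. Lean on these libraries where they do the work, as an engineer would, in place of code of your own. Each camera call takes 0.05 s, during which the arm holds its last target. There are 200 camera calls.

## Working session

There is one attempt and no reset: what is moved stays moved. The work goes in short steps, Python scripts to look and compute and a tool call to move; the robot and the scene stay as the last step left them, time stands still between calls to the robot, and variables do not carry over. Pictures are saved under pics/ and viewed, at most 14 in all, crops included, and the job is handed in when it is done.

Besides the shell and the picture viewer there is one more tool, called after ">>>" in YAML: its name, and indented under it one key for each argument. jog_arm: Moves the arm, as the interface text tells. Its arguments: {"type":"object","properties":{"deltas":{"type":"array"},"squeeze":{"type":"number"}},"required":["deltas"]}

```bash
mkdir -p pics; ls; python3 - <<'E'
from workcell import readout, read_camera, bot
import cv2
s=readout.read_state();print(s)
for n in("top","side"):
    c=read_camera(n);cv2.imwrite(f"pics/{n}0.png",c["color"]);print({k:v for k,v in c.items() if k!="color"})
print(bot.tip_extent)
E
```

```text
pics
{'time': 0.0, 'q': array([-1.31388388e+00,  2.64737646e-01,  1.60538705e+00,  1.54173538e-05,
        1.27365420e+00, -3.69026033e-02]), 'joint_vel': array([-1.79914621e-03, -8.17483621e-04, -2.16766969e-05,  2.56802270e-04,
       -1.24512474e-04, -1.96928169e-06]), 'joint_torque': array([-5.72916560e-04, -5.15115917e+01, -3.67316651e+01,  3.73663170e-05,
        1.31089508e-02,  3.83375891e-07]), 'tool_pos': array([ 0.19531125, -0.6454111 ,  0.24696536]), 'tcp_rot': array([-3.10560273e+00, -4.59539948e-01,  3.53757542e-04]), 'wrist_force': array([0.46694277, 0.76205985, 0.75880111]), 'torque': array([ 0.01611251,  0.01265262, -0.03936563]), 'grip_force': 0.0, 'width': 1.0010343920378444}
{'fx': 444.9845458788695, 'fy': 444.9845458788695, 'cx': 282.08325333353736, 'cy': 205.96054052618013, 'dist': array([-0.02219324,  0.        ,  0.        ,  0.        ,  0.        ]), 'origin': array([ 0.42032778, -0.13245971,  0.91791555]), 'attitude': array([-2.16771141,  2.16780319, -0.08445789])}
{'fx': 487.3430150655035, 'fy': 487.3430150655035, 'cx': 277.187965704834, 'cy': 210.67752327119308, 'dist': array([-0.14422934,  0.        ,  0.        ,  0.        ,  0.        ]), 'origin': array([ 0.2577841 , -0.86772107,  0.52758681]), 'attitude': array([-2.08888629,  0.34852504, -0.19980969])}
0.017
```

View pics/top0.png

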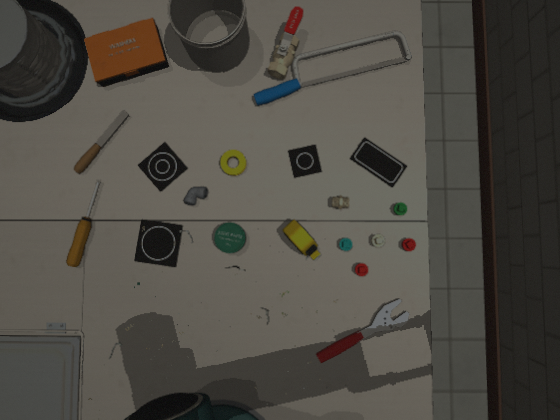

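View pics/side0.png

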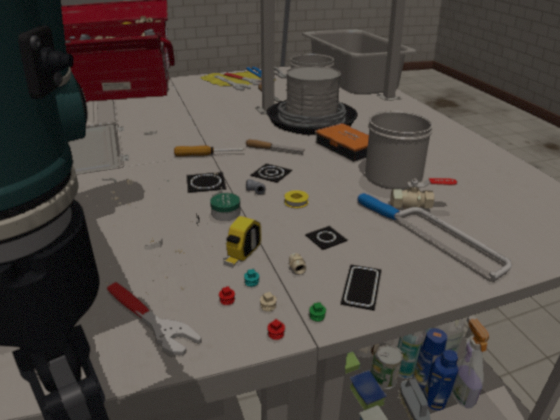

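Top view: the mats are at tin (158,243), spool (162,166), plug (305,161) and measure (378,161). The objects are tin (229,237), spool (233,163), measure (302,238) and brass plug (377,240). The bystanders are elbow (196,194) and nipple (339,202). The coloured plugs are decoys.

```bash
cat > h.py <<'E'
import numpy as np, cv2
from scipy.spatial.transform import Rotation as R
from workcell import readout, read_camera
def ray(c,px):
    K=np.array([[c["fx"],0,c["cx"]],[0,c["fy"],c["cy"]],[0,0,1]])
    u=cv2.undistortPoints(np.array(px,float).reshape(-1,1,2),K,c["dist"]).reshape(-1,2)
    return np.c_[u,np.ones(len(u))]@R.from_rotvec(c["attitude"]).as_matrix().T
def cast(c,px,z):
    d=ray(c,px);return c["origin"]+d*((z-c["origin"][2])/d[:,2])[:,None]
def proj(c,p):
    K=np.array([[c["fx"],0,c["cx"]],[0,c["fy"],c["cy"]],[0,0,1]])
    Rm=R.from_rotvec(c["attitude"]).as_matrix().T
    return cv2.projectPoints(np.array(p,float).reshape(-1,3),cv2.Rodrigues(Rm)[0],-Rm@c["origin"],K,c["dist"])[0].reshape(-1,2)
def tool():
    s=readout.read_state();return s,s["tool_pos"],R.from_rotvec(s["tcp_rot"])
def go(target,yaw=None):
    """tool-frame shift to world target; yaw = wanted world angle of the jaw line (deg, mod 180)"""
    s,p,r=tool();d=r.inv().apply(np.array(target)-p);y=r.as_matrix()[:,1]
    a=np.degrees(np.arctan2(y[1],y[0]))
    t=None if yaw is None else -((yaw-a+90)%180-90)   # tool z is down
    print("shift",d.round(4),"jaw yaw",round(a,1),"turn z",t,"tilt",(r.as_matrix()[:,2]).round(4),"q6",s["q"][5].round(2),"t",s["time"])
E
python3 - <<'E'
from h import *
c=read_camera("top")
for n,px,z in [("mtin",(158,243),.004),("mspool",(162,166),.004),("mplug",(305,161),.004),("mmeas",(378,161),.004),("tin",(229,237),.034),("spool",(233,163),.016),("meas",(299,235),.065),("plug",(377,240),.025),("elbow",(196,194),.02),("nip",(339,202),.02),("turq",(345,244),.025),("red",(408,244),.025),("red2",(361,269),.025),("green",(400,209),.025)]:
    print(n,cast(c,[px],z)[0].round(3))
w=read_camera("wrist");cv2.imwrite("pics/w0.png",w["color"]);print(w["origin"],w["attitude"],w["fx"])
s,p,r=tool();print(r.inv().apply(w["origin"]-p),(r.inv()*R.from_rotvec(w["attitude"])).as_rotvec())
print(r.as_matrix().round(3))
go((.40,-.33,.22))
E
```

```text
mtin [0.428 0.136 0.004]
mspool [0.589 0.132 0.004]
mplug [ 0.598 -0.167  0.004]
mmeas [ 0.598 -0.319  0.004]
tin [ 0.44  -0.015  0.034]
spool [ 0.592 -0.019  0.016]
meas [ 0.443 -0.153  0.065]
plug [ 0.434 -0.31   0.025]
elbow [0.528 0.056 0.02 ]
nip [ 0.511 -0.235  0.02 ]
turq [ 0.426 -0.246  0.025]
red [ 0.426 -0.371  0.025]
red2 [ 0.377 -0.277  0.025]
green [ 0.496 -0.357  0.025]
[ 0.26470543 -0.62391721  0.37241988] [ 2.32890456 -1.72864    -0.25332832] 326.191197184638
[ 0.07267794 -0.00090048 -0.12498368] [-0.2261076  -0.22687753  1.55914832]
[[ 0.957  0.29  -0.   ]
 [ 0.29  -0.957  0.001]
 [ 0.    -0.001 -1.   ]]
shift [ 0.2873 -0.2428  0.0278] jaw yaw -73.2 turn z None tilt [-3.0e-04  1.4e-03 -1.0e+00] q6 -0.04 t 0.2
```

>>> jog_arm:
  deltas: [0.03, -0.035, 0.0, 0, 0, 4, 1, 0.06, -0.07, 0.01, 0, 0, 8, 1, 0.09, -0.105, 0.02, 0, 0, 12, 1, 0.12, -0.14, 0.03, 0, 0, 16.8, 1, 0.15, -0.175, 0.04, 0, 0, 16.8, 1, 0.18, -0.21, 0.047, 0, 0, 16.8, 1, 0.21, -0.245, 0.047, 0, 0, 16.8, 1, 0.24, -0.28, 0.047, 0, 0, 16.8, 1]

```text
time: 1.0
tool_pos: [0.3442, -0.3066, 0.2008]
tcp_rot: [-3.141, -0.0, 0.0]
wrist_force: [0.7, -0.2, 0.5]
width: 0.999
grip_force: 0.0
```

```bash
python3 -c "
from h import *
go((.44,-.015,.2),-90)"
```

```text
shift [ 0.0958 -0.2916  0.0009] jaw yaw -90.0 turn z 0.0033576259913132844 tilt [-2.e-04  5.e-04 -1.e+00] q6 0.79 t 1.0
```

>>> jog_arm:
  deltas: [0.016, -0.047, 0, 0, 0, 0, 1, 0.032, -0.094, 0, 0, 0, 0, 1, 0.048, -0.141, 0, 0, 0, 0, 1, 0.064, -0.188, 0, 0, 0, 0, 1, 0.08, -0.235, 0, 0, 0, 0, 1, 0.096, -0.282, 0, 0, 0, 0, 1, 0.096, -0.292, 0, 0, 0, 0, 1, 0.096, -0.292, 0, 0, 0, 0, 1]

```text
time: 1.8
tool_pos: [0.4398, -0.015, 0.2012]
tcp_rot: [3.141, 0.007, -0.001]
wrist_force: [-0.4, 0.2, 0.3]
width: 0.999
grip_force: 0.0
```

```bash
python3 -c "
from h import *
w=read_camera('wrist');cv2.imwrite('pics/w1.png',w['color']);print(w['origin'])
print(proj(w,[(.44,-.015,.034),(.428,.136,.004),(.592,-.019,.016)]))
"
```

```text
[ 0.51226144 -0.01384092  0.32628594]
[[282.93953136 194.59782354]
 [136.47495909 198.44583679]
 [288.45718175  18.00853432]]
```

View pics/w1.png

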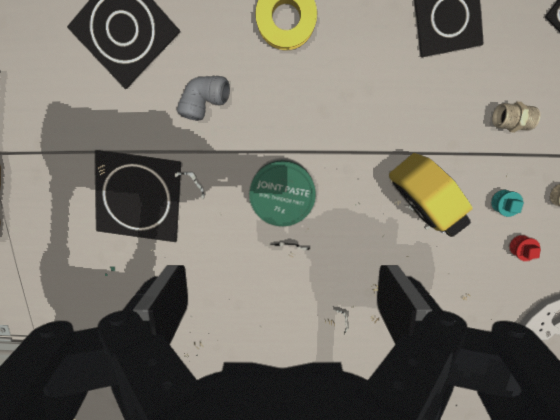

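The wrist view shows the tin at (283,192), tin mat (137,197), spool mat (123,30), spool (286,17), measure (430,195) and plug mat (449,17).

```bash
cat >> h.py <<'E'
def masks(im):
    h=cv2.cvtColor(cv2.GaussianBlur(im,(3,3),0),cv2.COLOR_BGR2HSV)
    rg=lambda a,b:cv2.inRange(h,a,b)
    return dict(green=rg((70,80,25),(95,255,255)),yellow=rg((20,130,80),(34,255,255)),
                white=rg((0,0,95),(180,70,255)),dark=rg((0,0,0),(180,255,48)))
def blob(c,m,near,z,amin=60):
    """contour of mask m closest to pixel near, cast on plane z: centre mm, ellipse axes mm, angle"""
    cs=[k for k in cv2.findContours(m,cv2.RETR_LIST,cv2.CHAIN_APPROX_NONE)[0] if cv2.contourArea(k)>amin]
    out=[]
    for k in cs:
        u=k.reshape(-1,2).mean(0)
        if np.hypot(*(u-near))<25:
            P=cast(c,k.reshape(-1,2),z)[:,:2].astype(np.float32)*1000
            e=cv2.fitEllipse(P);r=cv2.minAreaRect(P)
            out.append((u.round(0),np.round(e[0],1),np.round(e[1],1),"rect",np.round(r[0],1),np.round(r[1],1),round(r[2],1)))
    return out
E
python3 - <<'E'
from h import *
w=read_camera('wrist');M=masks(w["color"])
for n,m,px,z in [("tin","green",(283,192),.034),("mtin","white",(137,197),.004),("mspool","white",(123,30),.004),("mplug","white",(449,17),.004)]:
    print(n);[print("  ",*o) for o in blob(w,M[m],px,z)]
E
```

```text
tin
   [278. 209.] [425.7 -11.9] [ 6.2 13.6] rect [425.8 -11.6] [12.2  6.5] 62.6
   [286. 200.] [434.9 -19.1] [ 5.6 37. ] rect [434.8 -19.1] [32.   6.2] 77.3
   [262. 195.] [439.6   2.6] [ 5.6 13.3] rect [439.4   2.4] [12.5  5.9] 73.7
   [295. 191.] [443.5 -27.6] [ 9.1 29.8] rect [443.3 -27.3] [25.6  9.7] 79.3
   [267. 185.] [448.7  -1.4] [ 9.7 30.4] rect [448.8  -2.4] [26.3 10.2] 84.0
   [281. 193.] [440.7 -14.2] [58.4 59.9] rect [441.  -14.1] [59.6 58.4] 0.1
mtin
   [135. 197.] [429.2 136.6] [65.3 66.1] rect [429.2 136.6] [66.3 65.6] 41.9
   [134. 197.] [428.7 136.8] [69.7 70.2] rect [428.8 137.1] [69.9 70.6] 13.1
mspool
   [120.  28.] [588.5 132.5] [25.1 25.3] rect [588.6 132.5] [24.8 25.2] 39.0
   [120.  28.] [588.5 132.4] [30.3 30.6] rect [588.3 132.4] [30.  30.8] 84.6
   [120.  34.] [588.4 132.5] [58.1 58.3] rect [585.1 132.7] [60.6 53.6] 88.0
mplug
   [448.  19.] [ 599.8 -165.2] [33.1 33.6] rect [ 597.7 -165.3] [30.3 35.7] 2.4
```

>>> jog_arm:
  deltas: [0.001, -0.001, 0.05, 0, 0, 0, 1, 0.001, -0.001, 0.1, 0, 0, 0, 1, 0.001, -0.001, 0.145, 0, 0, 0, 1, 0.001, -0.001, 0.178, 0, 0, 0, 1, 0.001, -0.001, 0.178, 0, 0, 0, 1, 0.001, -0.001, 0.178, 0, 0, 0, -0.2, 0.001, -0.001, 0.178, 0, 0, 0, -0.5, 0.001, -0.001, 0.178, 0, 0, 0, -1]
  squeeze: 40

```text
time: 2.7
tool_pos: [0.4433, -0.0162, 0.0257]
tcp_rot: [3.141, -0.0, 0.008]
wrist_force: [0.6, 0.1, -1.6]
width: 0.714
grip_force: 43.6
```

>>> jog_arm:
  deltas: [0, 0, 0, 0, 0, 0, -1, 0, 0, 0, 0, 0, 0, -1, 0, 0, 0, 0, 0, 0, -1, 0, 0, 0, 0, 0, 0, -1]

```text
time: 3.1
tool_pos: [0.4432, -0.0161, 0.0255]
tcp_rot: [3.14, 0.002, 0.007]
wrist_force: [-1.5, -3.0, 7.8]
width: 0.713
grip_force: 44.3
```

>>> jog_arm:
  deltas: [0, 0, -0.03, 0, 0, 0, -1, 0, 0, -0.06, 0, 0, 0, -1, -0.003, -0.038, -0.06, 0, 0, 0, -1, -0.006, -0.076, -0.06, 0, 0, 0, -1, -0.009, -0.114, -0.06, 0, 0, 0, -1, -0.012, -0.153, -0.06, 0, 0, 0, -1, -0.012, -0.153, -0.06, 0, 0, 0, -1, -0.012, -0.153, -0.06, 0, 0, 0, -1]

```text
time: 3.9
tool_pos: [0.4287, 0.1383, 0.0837]
tcp_rot: [3.141, 0.006, 0.001]
wrist_force: [0.5, -0.7, -0.8]
width: 0.712
grip_force: 44.7
```

```bash
python3 - <<'E'
from h import *
s,p,r=tool();print(p,r.as_matrix()[:,2])
w=read_camera('wrist');cv2.imwrite('pics/w2.png',w['color']);M=masks(w["color"])
z=p[2]+.034-.0255
px=proj(w,[(*p[:2],z)])[0];print(px)
for m,q,zz in [("green",px,z),("white",proj(w,[(.429,.1367,.004)])[0],.004)]:
    [print(m,*o) for o in blob(w,M[m],q,zz,400)]
c=read_camera("top");px=proj(c,[(*p[:2],z)])[0];[print("top",*o) for o in blob(c,masks(c["color"])["green"],px,z)]
E
```

```text
[0.42866169 0.13827872 0.08368544] [ 5.97533862e-04 -1.83677436e-04 -9.99999805e-01]
[284.10724956 298.71553619]
green [280. 312.] [422.4 139.4] [ 5.1 25. ] rect [422.5 140.1] [20.3  5.5] 79.7
green [282. 295.] [428.2 139.1] [59.9 63.5] rect [428.  139.5] [63.2 60.3] 27.4
white [282. 206.] [438.8 136.1] [48.1 69.2] rect [441.5 136.8] [71.7 45.4] 89.6
top [148. 255.] [404.6 128. ] [14.9 40.9] rect [404.3 127.4] [16.2 40.4] 14.1
top [123. 244.] [435.6 240.7] [112.1 145.8] rect [424.4 178.2] [23.5 78. ] 79.3
```

View pics/w2.png

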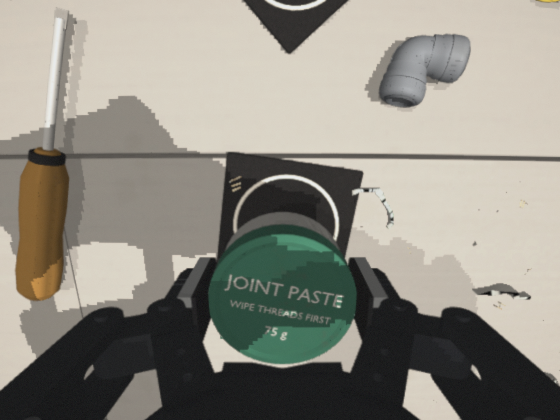

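>>> jog_arm:
  deltas: [0.001, 0.0024, 0.02, 0, 0, 0, -1, 0.001, 0.0024, 0.035, 0, 0, 0, -1, 0.001, 0.0024, 0.046, 0, 0, 0, -1, 0.001, 0.0024, 0.05, 0, 0, 0, -1, 0.001, 0.0024, 0.052, 0, 0, 0, -1, 0.001, 0.0024, 0.052, 0, 0, 0, -1]

```text
time: 4.6
tool_pos: [0.4301, 0.1348, 0.0314]
tcp_rot: [-3.142, 0.0, -0.0]
wrist_force: [0.3, 0.0, -1.5]
width: 0.714
grip_force: 44.7
```

```bash
python3 - <<'E'
from h import *
s,p,r=tool();print(p,s["wrist_force"])
w=read_camera('wrist');M=masks(w["color"])
z=p[2]+.034-.0255
px=proj(w,[(*p[:2],z)])[0]
[print(*o) for o in blob(w,M["green"],px,z,400)]
E
```

```text
[0.43012598 0.13482082 0.03143154] [ 0.30991062  0.01687886 -1.45930985]
[279. 312.] [423.8 135.8] [ 5.1 24.5] rect [424.  136.7] [20.3  5.5] 79.5
[282. 295.] [429.6 135.7] [60.  63.5] rect [429.5 136. ] [63.2 60.4] 27.7
```

>>> jog_arm:
  deltas: [-0.0005, -0.0008, 0.001, 0, 0, 0, -1, -0.0005, -0.0008, 0.0018, 0, 0, 0, -1, -0.0005, -0.0008, 0.0018, 0, 0, 0, 0.5, -0.0005, -0.0008, 0.0018, 0, 0, 0, 0.8, -0.0005, -0.0008, 0.0018, 0, 0, 0, 1, -0.0005, -0.0008, 0.0018, 0, 0, 0, 1]

```text
time: 5.25
tool_pos: [0.4296, 0.136, 0.0297]
tcp_rot: [-3.141, -0.001, -0.001]
wrist_force: [0.4, -0.9, -0.1]
width: 1.001
grip_force: 0.0
```

>>> jog_arm:
  deltas: [0, 0, 0, 0, 0, 0, 1, 0, 0, -0.02, 0, 0, 0, 1, 0, 0, -0.06, 0, 0, 0, 1, 0, 0, -0.1, 0, 0, 0, 1, 0, 0, -0.15, 0, 0, 0, 1, 0, 0, -0.17, 0, 0, 0, 1, 0, 0, -0.17, 0, 0, 0, 1]

```text
time: 5.95
tool_pos: [0.4323, 0.1367, 0.2041]
tcp_rot: [-3.139, -0.001, -0.014]
wrist_force: [0.1, 0.7, 0.1]
width: 0.997
grip_force: 0.0
```

```bash
python3 - <<'E'
from h import *
w=read_camera('wrist');M=masks(w["color"])
cv2.imwrite('pics/w3.png',w['color'])
for m,q,z in [("green",(.429,.137,.038),.038),("white",(.429,.137,.004),.004)]:
    [print(m,*o) for o in blob(w,M[m],proj(w,[q])[0],z,400)]
go((.425,-.31,.2),-90)
E
```

```text
green [283. 201.] [427.5 136.9] [60.2 60.7] rect [427.7 136.2] [60.9 60.4] 72.0
shift [-0.0059  0.4462  0.0009] jaw yaw -90.0 turn z 0.03294253876379116 tilt [ 0.0044  0.0011 -1.    ] q6 1.82 t 6.0
```

>>> jog_arm:
  deltas: [0, 0.05, 0, 0, 0, 0, 1, 0, 0.1, 0, 0, 0, 0, 1, 0, 0.15, 0, 0, 0, 0, 1, 0, 0.2, 0, 0, 0, 0, 1, -0.002, 0.25, 0, 0, 0, 0, 1, -0.004, 0.3, 0, 0, 0, 0, 1, -0.006, 0.35, 0, 0, 0, 0, 1, -0.006, 0.4, 0, 0, 0, 0, 1]

```text
time: 6.8
tool_pos: [0.4216, -0.2652, 0.1969]
tcp_rot: [-3.139, 0.0, 0.005]
wrist_force: [0.8, 0.8, -0.2]
width: 0.998
grip_force: 0.0
```

>>> jog_arm:
  deltas: [0, 0.046, 0, 0, 0, 0, 1, 0, 0.046, 0, 0, 0, 0, 1, 0, 0.046, 0, 0, 0, 0, 1]

```text
time: 7.1
tool_pos: [0.4221, -0.3099, 0.1969]
tcp_rot: [-3.138, 0.003, 0.006]
wrist_force: [-0.2, -0.0, 0.9]
width: 1.0
grip_force: 0.0
```

```bash
python3 - <<'E'
from h import *
w=read_camera('wrist');cv2.imwrite('pics/w4.png',w['color'])
print(tool()[1:2],proj(w,[(.434,-.31,.025)]))
E
```

```text
(array([ 0.42234195, -0.30897271,  0.19717104]),) [[283.67707771 180.61095138]]
```

View pics/w4.png

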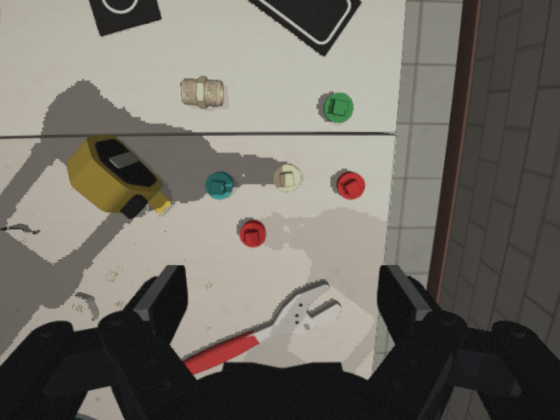

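Brass plug at (287,178). The decoys are turquoise (220,186), red (351,185), red (252,233) and green (339,107). Neighbours are about 63 mm away, so I'll descend with the jaws half open.

```bash
python3 - <<'E'
from h import *
w=read_camera('wrist');im=w["color"]
h=cv2.cvtColor(im,cv2.COLOR_BGR2HSV)
print(h[178,287],h[171,280],h[187,285],h[160,320],h[200,287],h[178,300])
m=cv2.inRange(h,(18,45,80),(36,255,255));m[:, :268]=0;m[:,308:]=0
[print(*o) for o in blob(w,m,(287,178),.016,20)]
cv2.imwrite("pics/crop.png",cv2.resize(np.hstack([im[155:205,262:312],cv2.cvtColor(m,8)[155:205,262:312]]),None,fx=7,fy=7,interpolation=0))
E
```

```text
[ 33  44 191] [ 20  63 138] [ 29  47 157] [ 24  22 189] [ 21  22 188] [ 33  35 191]
[291. 179.] [ 434.1 -315.3] [ 7.6 11.7] rect [ 433.9 -315.1] [11.7  7.6] 0.5
[285. 177.] [ 435.1 -310.1] [19.6 25. ] rect [ 435.7 -309.8] [25.2 20.1] 0.6
```

View pics/crop.png

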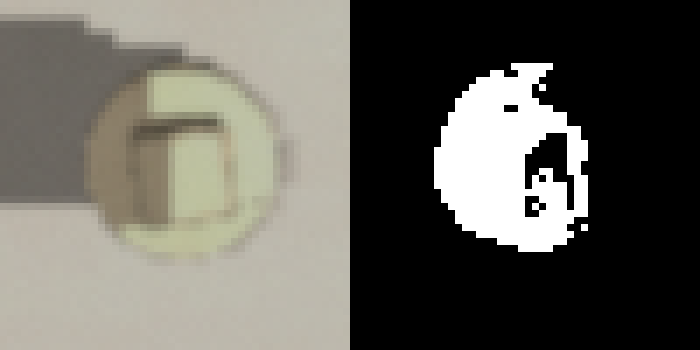

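The crop shows the collar disc centred at pixel (288,178) with the head square aligned to the image axes.

```bash
python3 - <<'E'
from h import *
w=read_camera('wrist')
p=cast(w,[(288,178),(274.5,178),(301.5,178)],.015);print(p)
c=read_camera("top");h=cv2.cvtColor(c["color"],cv2.COLOR_BGR2HSV)
go((*p[0][:2],.021),-90)
E
```

```text
[[ 0.43504653 -0.31277729  0.015     ]
 [ 0.43503272 -0.29985871  0.015     ]
 [ 0.43506629 -0.32569575  0.015     ]]
shift [0.012  0.0048 0.1775] jaw yaw -89.9 turn z 0.12596928705160337 tilt [-0.0014  0.0014 -1.    ] q6 0.89 t 7.3
```

>>> jog_arm:
  deltas: [0.012, 0.004, 0.03, 0, 0, 0, 0, 0.012, 0.004, 0.07, 0, 0, 0, 0, 0.012, 0.004, 0.11, 0, 0, 0, 0, 0.012, 0.004, 0.11, 0, 0, 0, 0, 0.012, 0.004, 0.14, 0, 0, 0, 0, 0.012, 0.004, 0.16, 0, 0, 0, 0, 0.012, 0.004, 0.174, 0, 0, 0, 0, 0.012, 0.004, 0.174, 0, 0, 0, 0]

```text
time: 8.1
tool_pos: [0.4351, -0.3129, 0.025]
tcp_rot: [-3.14, -0.002, 0.003]
wrist_force: [0.1, 0.1, -0.2]
width: 0.501
grip_force: 0.0
```

```bash
python3 - <<'E'
from h import *
w=read_camera('wrist');cv2.imwrite('pics/w5.png',w['color'][180:420,130:430])
go((.435,-.3125,.021))
E
```

```text
shift [-0.0008 -0.0011  0.005 ] jaw yaw -89.9 turn z None tilt [-3.e-04  2.e-04 -1.e+00] q6 0.9 t 8.15
```

View pics/w5.png

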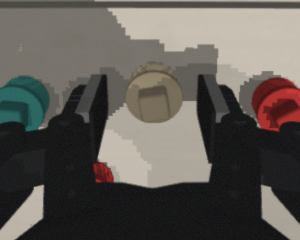

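Plug at crop (153,95), centred between the pads and clear of the decoys.

>>> jog_arm:
  deltas: [0, 0, 0.003, 0, 0, 0, 0, 0, 0, 0.003, 0, 0, 0, -0.3, 0, 0, 0.003, 0, 0, 0, -0.6, 0, 0, 0.003, 0, 0, 0, -1, 0, 0, 0.003, 0, 0, 0, -1, 0, 0, 0.003, 0, 0, 0, -1, 0, 0, 0.003, 0, 0, 0, -1, 0, 0, 0.003, 0, 0, 0, -1]
  squeeze: 30

```text
time: 8.95
tool_pos: [0.4364, -0.3146, 0.0238]
tcp_rot: [3.14, 0.001, 0.003]
wrist_force: [-0.6, 0.9, 6.1]
width: 0.286
grip_force: 29.2
```

>>> jog_arm:
  deltas: [0, 0, -0.02, 0, 0, 0, -1, 0, 0, -0.05, 0, 0, 0, -1, 0, 0, -0.08, 0, 0, 0, -1, 0, 0, -0.1, 0, 0, 0, -1, 0, 0, -0.1, 0, 0, 0, -1]

```text
time: 9.45
tool_pos: [0.4378, -0.3158, 0.1262]
tcp_rot: [3.137, 0.001, 0.009]
wrist_force: [0.9, 0.3, 0.1]
width: 0.284
grip_force: 29.5
```

```bash
python3 - <<'E'
from h import *
w=read_camera('wrist');cv2.imwrite('pics/w6.png',w['color'])
go((.599,-.165,.12),-90)
E
```

```text
shift [ 0.1624 -0.1498  0.0042] jaw yaw -90.0 turn z 0.027874234945713283 tilt [ 0.0031 -0.0025 -1.    ] q6 0.9 t 9.5
```

View pics/w6.png

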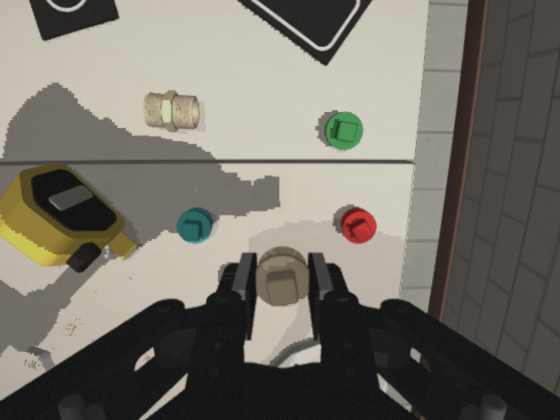

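Plug is held, collar at (282,277) and head at (281,288).

>>> jog_arm:
  deltas: [0.027, -0.025, 0, 0, 0, 0, -1, 0.054, -0.05, 0, 0, 0, 0, -1, 0.081, -0.075, 0, 0, 0, 0, -1, 0.108, -0.1, 0, 0, 0, 0, -1, 0.135, -0.125, 0, 0, 0, 0, -1, 0.162, -0.15, 0.02, 0, 0, 0, -1, 0.162, -0.15, 0.04, 0, 0, 0, -1, 0.162, -0.15, 0.04, 0, 0, 0, -1]

```text
time: 10.3
tool_pos: [0.594, -0.1616, 0.0767]
tcp_rot: [-3.139, -0.004, 0.015]
wrist_force: [-0.2, -0.1, -1.4]
width: 0.285
grip_force: 29.6
```

```bash
python3 - <<'E'
from h import *
s,p,r=tool();print(p,r.as_matrix()[:,2])
w=read_camera('wrist');im=w["color"]
z0=p[2]-.0238   # plug underside
print("exp collar top, head top",proj(w,[(p[0],p[1],z0+.016),(p[0],p[1],z0+.025)]))
print("mat circle",proj(w,[(.599,-.1655,.004)]))
M=masks(im)
[print(*o) for o in blob(w,M["white"],proj(w,[(.599,-.1655,.004)])[0],.004,100)]
a=im[90:210,200:360];b=im[230:330,215:350]
cv2.imwrite("pics/w7.png",np.hstack([cv2.resize(a,(400,300)),cv2.resize(b,(405,300))]))
E
```

```text
[ 0.59398015 -0.16159577  0.07669779] [-0.00973879  0.00295542 -0.99994821]
exp collar top, head top [[283.91111013 279.1319275 ]
 [283.960076   289.50216829]]
mat circle [[289.80471746 221.87526135]]
[289. 220.] [ 600.2 -165. ] [30.3 30.5] rect [ 600.  -164.8] [30.4 30.6] 44.7
```

View pics/w7.png

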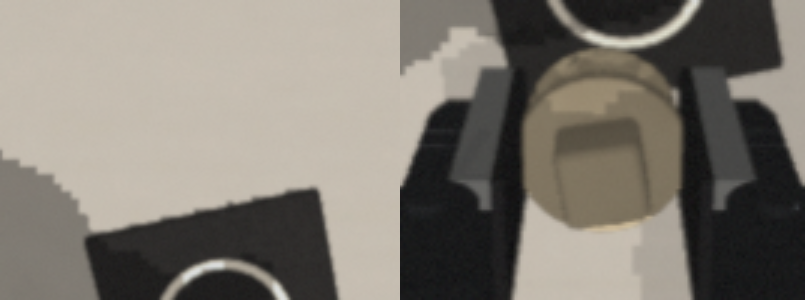

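```bash
python3 - <<'E'
from h import *
w=read_camera('wrist');s,p,r=tool();print(p,w["origin"]-p)
a=cast(w,[(283,281.7)],p[2]-.0238+.016)[0];b=blob(w,masks(w["color"])["white"],proj(w,[(.6,-.165,.004)])[0],.004,100)
print(a,b)
E
```

```text
[ 0.5955562  -0.16344164  0.08015443] [0.07237984 0.00152436 0.12294737]
[ 0.594201   -0.16213901  0.07235443] [(array([287., 220.]), array([ 600.2, -165.1]), array([30.3, 30.4]), 'rect', array([ 600. , -165.1]), array([30.6, 30.4]), 44.6)]
```

>>> jog_arm:
  deltas: [0.006, 0.003, 0.02, 0, 0, 0, -1, 0.006, 0.003, 0.035, 0, 0, 0, -1, 0.006, 0.003, 0.042, 0, 0, 0, -1, 0.006, 0.003, 0.045, 0, 0, 0, -1, 0.006, 0.003, 0.045, 0, 0, 0, -1, 0.006, 0.003, 0.045, 0, 0, 0, -1, 0.006, 0.003, 0.045, 0, 0, 0, -1]

```text
time: 11.1
tool_pos: [0.6041, -0.1671, 0.0384]
tcp_rot: [3.141, 0.001, 0.002]
wrist_force: [-0.8, -0.0, -0.2]
width: 0.279
grip_force: 29.6
```

```bash
python3 - <<'E'
from h import *
w=read_camera('wrist');s,p,r=tool();print(p,s["wrist_force"])
im=w["color"];cv2.imwrite("pics/w8.png",cv2.resize(im[220:330,210:360],(750,550)))
a=cast(w,[(283,281.7)],p[2]-.0238+.016)[0];print(a,proj(w,[(.6002,-.1651,.004)]))
t=np.linspace(0,2*np.pi,12);print(proj(w,np.c_[.6002+.0165*np.cos(t),-.1651+.0165*np.sin(t),0*t+.004]).round(0).tolist())
E
```

```text
[ 0.60408478 -0.16704327  0.03833331] [ 0.52879329 -0.25852857 -0.11982986]
[ 0.6028334  -0.16668295  0.03053331] [[279.88927881 261.70839188]]
[[280.0, 233.0], [263.0, 238.0], [252.0, 250.0], [250.0, 266.0], [257.0, 280.0], [272.0, 288.0], [288.0, 288.0], [303.0, 280.0], [310.0, 266.0], [308.0, 250.0], [297.0, 238.0], [280.0, 233.0]]
```

View pics/w8.png

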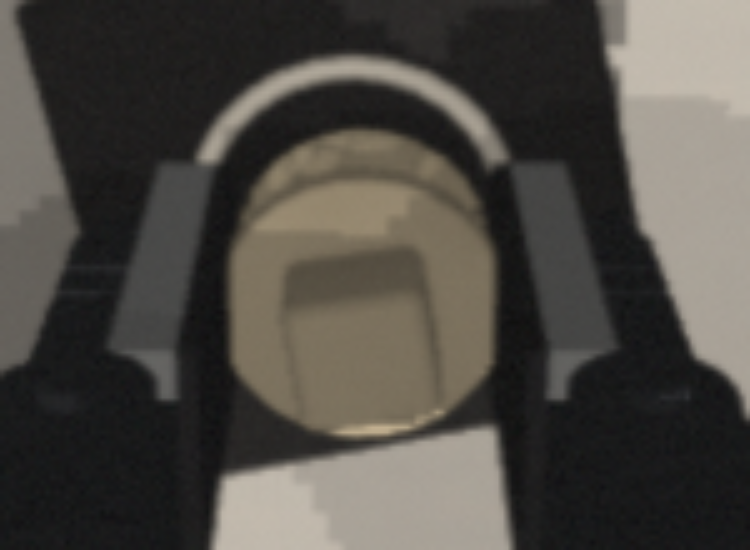

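Ring apex at pixel (280,232), collar centre at (283,282). The plug needs -2.6 mm in x and +1.6 mm in world y.

>>> jog_arm:
  deltas: [-0.0026, -0.0015, 0.004, 0, 0, 0, -1, -0.0026, -0.0015, 0.007, 0, 0, 0, -1, -0.0026, -0.0015, 0.009, 0, 0, 0, -1, -0.0026, -0.0015, 0.0095, 0, 0, 0, -1, -0.0026, -0.0015, 0.0095, 0, 0, 0, -1, -0.0026, -0.0015, 0.0095, 0, 0, 0, -1]

```text
time: 11.75
tool_pos: [0.601, -0.1654, 0.0279]
tcp_rot: [3.142, 0.001, 0.0]
wrist_force: [1.2, 0.6, -1.0]
width: 0.281
grip_force: 29.6
```

```bash
python3 - <<'E'
from h import *
w=read_camera('wrist');s,p,r=tool();print(p,s["wrist_force"])
print(cast(w,[(283,281.7)],p[2]-.0238+.016)[0])
E
```

```text
[ 0.60102553 -0.16544667  0.02799877] [-0.3567451   0.09948838  0.50372118]
[ 0.59979489 -0.16502163  0.02019877]
```

>>> jog_arm:
  deltas: [0, 0, 0, 0, 0, 0, -0.3, 0, 0, 0, 0, 0, 0, 0, 0, 0, 0, 0, 0, 0, 0.1, 0, 0, 0, 0, 0, 0, 0.1, 0, 0, -0.03, 0, 0, 0, 0.2, 0, 0, -0.07, 0, 0, 0, 1, 0, 0, -0.12, 0, 0, 0, 1, 0, 0, -0.17, 0, 0, 0, 1]

```text
time: 12.6
tool_pos: [0.6002, -0.1652, 0.1991]
tcp_rot: [-3.141, -0.001, 0.002]
wrist_force: [1.0, -0.4, 1.0]
width: 1.002
grip_force: 0.0
```

```bash
python3 - <<'E'
from h import *
w=read_camera('wrist');cv2.imwrite('pics/w9.png',w['color']);print(proj(w,[(.6,-.165,.004),(.6,-.165,.02)]))
go((.435,-.15,.22))
E
```

```text
[[282.81888906 188.21981894]
 [282.84735316 191.93330597]]
shift [-0.1704 -0.0169 -0.012 ] jaw yaw -90.0 turn z None tilt [ 0.014  -0.0044 -0.9999] q6 1.26 t 12.65
```

View pics/w9.png

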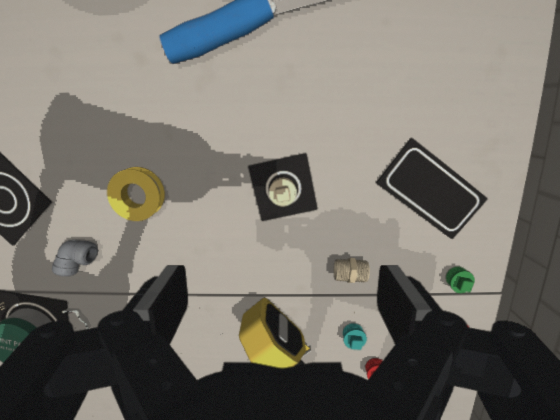

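Plug stands inside its ring at (284,188). The measure mat is at (432,187) and the measure at (272,335), with its blade hook lower right.

```bash
python3 - <<'E'
from h import *
w=read_camera('wrist');M=masks(w["color"])
for o in blob(w,M["white"],(432,187),.004,400)+blob(w,M["dark"],(432,187),.004,400): print(*o)
[print("ring",*o) for o in blob(w,M["white"],(283,188),.004,100)]
E
```

```text
[424. 195.] [ 597.8 -318.4] [ 46.4 113.4] rect [ 597.7 -318.4] [94.  41.9] 55.2
[424. 195.] [ 597.7 -318.3] [ 52.6 118. ] rect [ 597.7 -318.4] [99.6 47.6] 55.2
[422. 194.] [ 598.3 -317. ] [ 63.9 133.5] rect [ 598.2 -317.1] [109.6  56.7] 55.2
[424. 195.] [ 597.9 -318.1] [ 41.9 109.7] rect [ 597.8 -318.3] [89.4 38. ] 55.2
ring [281. 186.] [ 602.5 -165.1] [23.7 27.9] rect [ 608.3 -165.7] [30.5 14.9] 85.5
ring [281. 194.] [ 600.  -165.3] [34.8 36.3] rect [ 599.5 -165.3] [34.6 36.4] 90.0
ring [280. 192.] [ 600.9 -164.6] [70.1 71.3] rect [ 601.  -164.6] [62.2 61.8] 12.6
```

>>> jog_arm:
  deltas: [-0.045, -0.004, 0, 0, 0, 0, 1, -0.09, -0.008, -0.01, 0, 0, 0, 1, -0.135, -0.014, -0.02, 0, 0, 0, 1, -0.18, -0.017, -0.03, 0, 0, 0, 1, -0.18, -0.017, -0.03, 0, 0, 0, 1, -0.18, -0.017, -0.03, 0, 0, 0, 1, -0.18, -0.017, -0.03, 0, 0, 0, 1]

```text
time: 13.4
tool_pos: [0.4217, -0.1487, 0.228]
tcp_rot: [3.141, 0.001, 0.002]
wrist_force: [0.7, -0.3, 0.4]
width: 1.001
grip_force: 0.0
```

```bash
python3 - <<'E'
from h import *
w=read_camera('wrist');im=w['color'];print(tool()[1])
print(proj(w,[(.443,-.153,.065)]))
cv2.imwrite('pics/w10.png',cv2.resize(im[100:300,180:400],(770,600)))
E
```

```text
[ 0.42186694 -0.14868783  0.22785219]
[[287.79456671 173.09207516]]
```

View pics/w10.png

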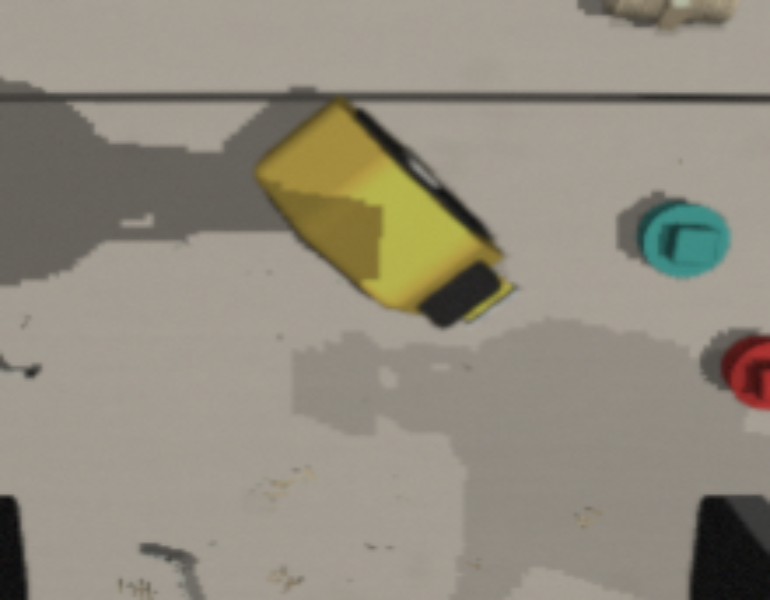

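Mat rectangle: centre (597.7,-318.4) mm, long axis 55.2°. In the crop the measure's blunt end edge runs (257,172)–(343,97), the hook tip is near (490,303), and the top edge runs (357,113)→(497,245).

```bash
python3 - <<'E'
from h import *
w=read_camera('wrist')
f=lambda x,y:(180+x/3.5,100+y/3)
hk=cast(w,[f(490,303)],.012)[0]
for z in(.03,.045,.06):
    b=cast(w,[f(300,135)],z)[0];d=b-hk;print(z,b.round(4),"len",np.hypot(*d[:2]).round(4),"ang",np.degrees(np.arctan2(d[1],d[0])).round(1))
print("hook",hk)
e=cast(w,[f(357,113),f(490,240)],.06);d=e[0]-e[1];print("edge",e[:,:2],np.degrees(np.arctan2(d[1],d[0])))
# yellow/black top side: left & right silhouette width check at z=.06
l=cast(w,[f(257,172),f(343,97)],.05);print(l[:,:2],np.hypot(*(l[0]-l[1])[:2]))
E
```

```text
0.03 [ 0.4646 -0.1318  0.03  ] len 0.0839 ang 42.9
0.045 [ 0.466  -0.1326  0.045 ] len 0.0844 ang 41.9
0.06 [ 0.4674 -0.1333  0.06  ] len 0.0849 ang 40.9
hook [ 0.40315522 -0.18890216  0.012     ]
edge [[ 0.47375033 -0.14774065]
 [ 0.43582778 -0.18246688]] 42.480792456183366
[[ 0.45514724 -0.12127229]
 [ 0.4778155  -0.1441041 ]] 0.03217361444034085
```

>>> jog_arm:
  deltas: [0.019, 0.007, 0.0, 0, 0, -8.5, 1, 0.019, 0.007, 0.02, 0, 0, -17, 1, 0.019, 0.007, 0.05, 0, 0, -25.5, 1, 0.019, 0.007, 0.08, 0, 0, -34, 1, 0.019, 0.007, 0.11, 0, 0, -42.5, 1, 0.019, 0.007, 0.11, 0, 0, -42.5, 1, 0.019, 0.007, 0.11, 0, 0, -42.5, 1]

```text
time: 14.2
tool_pos: [0.44, -0.1553, 0.1174]
tcp_rot: [-2.928, -1.134, 0.003]
wrist_force: [-0.5, -1.0, -0.0]
width: 1.002
grip_force: 0.0
```

```bash
python3 - <<'E'
from h import *
w=read_camera('wrist');im=w['color'];go((.441,-.1555,.035),-47.5)
cv2.imwrite('pics/w11.png',im)
E
```

```text
shift [ 0.0001 -0.0003  0.0837] jaw yaw -47.6 turn z -0.12416109025375022 tilt [ 6.e-04 -2.e-04 -1.e+00] q6 0.44 t 14.25
```

View pics/w11.png

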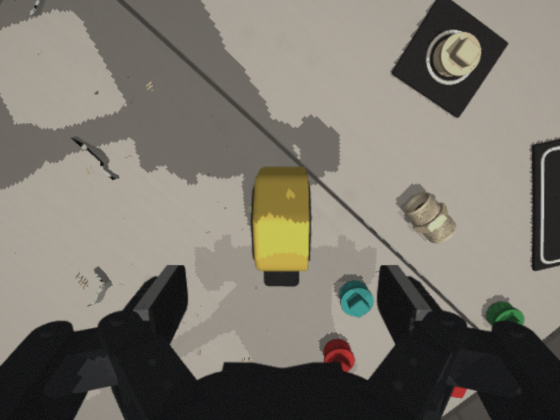

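Measure is aligned with the jaws, its case spanning rows 167–286 at column 282.

```bash
python3 - <<'E'
from h import *
w=read_camera('wrist');s,p,r=tool()
for v,z in((167,.03),(167,.05),(272,.055),(272,.062),(286,.02),(286,.05)): print(v,z,r.inv().apply(cast(w,[(282,v)],z)[0]-p)[:2].round(4))
E
```

```text
167 0.03 [ 0.0387 -0.0013]
167 0.05 [ 0.0419 -0.0013]
272 0.055 [-0.0249 -0.0013]
272 0.062 [-0.0213 -0.0013]
286 0.02 [-0.055  -0.0014]
286 0.05 [-0.0379 -0.0014]
```

>>> jog_arm:
  deltas: [0.003, 0, 0.03, 0, 0, 0, 1, 0.003, 0, 0.06, 0, 0, 0, 1, 0.003, 0, 0.082, 0, 0, 0, 1, 0.003, 0, 0.082, 0, 0, 0, 0.3, 0.003, 0, 0.082, 0, 0, 0, -0.1, 0.003, 0, 0.082, 0, 0, 0, -0.4, 0.003, 0, 0.082, 0, 0, 0, -1, 0.003, 0, 0.082, 0, 0, 0, -1]
  squeeze: 50

```text
time: 15.1
tool_pos: [0.4439, -0.1541, 0.0382]
tcp_rot: [2.925, 1.138, 0.004]
wrist_force: [-1.8, 0.5, 6.8]
width: 0.382
grip_force: 49.9
```

>>> jog_arm:
  deltas: [0, 0, 0, 0, 0, 0, -1, 0, 0, 0, 0, 0, 0, -1, 0, 0, 0, 0, 0, 0, -1]

```text
time: 15.4
tool_pos: [0.4438, -0.1541, 0.0381]
tcp_rot: [2.925, 1.138, 0.004]
wrist_force: [-1.3, -0.1, 7.5]
width: 0.375
grip_force: 49.9
```

```bash
python3 - <<'E'
from h import *
w=read_camera('wrist');s,p,r=tool();print(p,s["width"])
Y=masks(w["color"])["yellow"];Y[:,:200]=0;Y[:,360:]=0
k=max(cv2.findContours(Y,0,2)[0],key=cv2.contourArea);print(cv2.boundingRect(k),cv2.minAreaRect(k))
v=k[:,0,1].min()
for z in(.03,.04,.05):print(r.inv().apply(cast(w,[(282,v)],z)[0]-p)[:2].round(4))
t=np.radians(42.5)
go((.5977+.009*np.cos(np.radians(55.2)),-.3184+.009*np.sin(np.radians(55.2)),.12),-34.8)
E
```

```text
[ 0.44383435 -0.15410534  0.03812875] 0.377969218917221
(237, 200, 93, 169) ((283.0, 284.0), (168.0, 92.0), 90.0)
[ 0.0378 -0.0007]
[ 0.0404 -0.0007]
[ 0.0431 -0.0007]
shift [ 0.0113  0.2234 -0.0811] jaw yaw -47.5 turn z -12.681725690982518 tilt [ 0.0035 -0.0014 -1.    ] q6 0.44 t 15.45
```

```bash
python3 - <<'E'
from h import *
c=read_camera("top");im=cv2.imread("pics/top0.png")
B=cv2.resize(im,None,fx=4,fy=4,interpolation=cv2.INTER_CUBIC)
h=cv2.cvtColor(B,cv2.COLOR_BGR2HSV);m=cv2.inRange(h,(18,90,50),(36,255,255))
m[:,:270*4]=0;m[:,330*4:]=0;m[:205*4]=0;m[270*4:]=0
k=np.vstack([q for q in cv2.findContours(m,0,1)[0] if cv2.contourArea(q)>40]).reshape(-1,2)
uv=(k+.5)/4-.5
a=np.radians(42.5);u=np.array([np.cos(a),np.sin(a)]);n=np.array([-u[1],u[0]])
for z in(.005,.015,.03,.045):
    P=cast(c,uv,z)[:,:2]-[.4438,-.1541];print(z,"along",(P@u).min().round(4),(P@u).max().round(4),"across",(P@n).min().round(4),(P@n).max().round(4))
E
```

```text
0.005 along -0.0562 0.034 across -0.0173 0.0196
0.015 along -0.0556 0.0336 across -0.0168 0.0198
0.03 along -0.0547 0.033 across -0.016 0.02
0.045 along -0.0539 0.0324 across -0.0152 0.0202
```

```bash
python3 - <<'E'
from h import *
go((.6043,-.3090,.12),-34.8)
E
```

```text
shift [ 0.0137  0.2229 -0.0811] jaw yaw -47.5 turn z -12.680979088796747 tilt [ 0.0035 -0.0013 -1.    ] q6 0.44 t 15.5
```

>>> jog_arm:
  deltas: [0, 0, -0.03, 0, 0, 0, -1, 0, 0, -0.08, 0, 0, 0, -1, 0.003, 0.04, -0.081, 0, 0, -3, -1, 0.006, 0.085, -0.081, 0, 0, -6, -1, 0.008, 0.13, -0.081, 0, 0, -9, -1, 0.011, 0.175, -0.081, 0, 0, -12.7, -1, 0.014, 0.223, -0.081, 0, 0, -12.7, -1, 0.014, 0.223, -0.081, 0, 0, -12.7, -1]

```text
time: 16.3
tool_pos: [0.6072, -0.3128, 0.1165]
tcp_rot: [2.781, 1.452, 0.003]
wrist_force: [-1.2, 1.1, -4.2]
width: 0.38
grip_force: 51.8
```

>>> jog_arm:
  deltas: [0, 0, 0, 0, 0, 0, -1, 0, 0, 0, 0, 0, 0, -1, 0, 0, 0.03, 0, 0, 0, -1, 0, 0, 0.055, 0, 0, 0, -1, 0, 0, 0.065, 0, 0, 0, -1, 0, 0, 0.065, 0, 0, 0, -1, 0, 0, 0.065, 0, 0, 0, -1]

```text
time: 17.0
tool_pos: [0.6034, -0.3082, 0.0531]
tcp_rot: [2.783, 1.456, 0.001]
wrist_force: [-0.2, -0.6, -2.8]
width: 0.378
grip_force: 51.7
```

```bash
python3 - <<'E'
from h import *
w=read_camera('wrist');cv2.imwrite("pics/w12.png",w["color"]);s,p,r=tool();print(p,s["wrist_force"])
go((.6043,-.3090,.042),-34.8)
a=np.radians(55.2);u=np.array([np.cos(a),np.sin(a),0]);n=np.array([-u[1],u[0],0]);C=np.array([.5977,-.3184,.004])
exp=[C+u*i*.048+n*j*.022 for i,j in((1,1),(1,-1),(-1,1),(-1,-1))];print("rect corners px",proj(w,exp).round(1).tolist())
M=masks(w["color"])["white"]
for k in cv2.findContours(M,1,1)[0]:
    if cv2.contourArea(k)>150:
        b=cv2.boundingRect(k)
        if b[0]>150 and b[0]+b[2]<420 : print(b,cv2.approxPolyDP(k,3,True).reshape(-1,2).tolist()[:10])
E
```

```text
[ 0.60408664 -0.30860849  0.0537897 ] [ 0.83042156  0.69569037 -2.40415943]
shift [-0.0002  0.0004  0.0118] jaw yaw -34.8 turn z 0.04586773786738263 tilt [ 0.0023 -0.0013 -1.    ] q6 0.1 t 17.05
rect corners px [[244.8, 183.7], [325.5, 183.7], [249.9, 332.7], [319.3, 332.6]]
(167, 365, 15, 27) [[181, 365], [167, 382], [176, 391]]
(243, 182, 85, 50) [[244, 192], [244, 214], [248, 193], [254, 187], [316, 187], [323, 197], [326, 231], [327, 197], [317, 183], [257, 182]]
```

>>> jog_arm:
  deltas: [0, 0, 0.006, 0, 0, 0, -1, 0, 0, 0.01, 0, 0, 0, -1, 0, 0, 0.0112, 0, 0, 0, -1, 0, 0, 0.0112, 0, 0, 0, -1, 0, 0, 0.0112, 0, 0, 0, -1]

```text
time: 17.55
tool_pos: [0.6037, -0.3086, 0.0419]
tcp_rot: [2.783, 1.456, 0.001]
wrist_force: [-1.8, 2.0, 5.3]
width: 0.38
grip_force: 52.6
```

```bash
python3 - <<'E'
from h import *
s,p,r=tool();print(s["wrist_force"])
go((.6043,-.3090,.042),-34.8)
E
```

```text
[-1.79609057  1.98912608  5.30851287]
shift [ 0.      0.0007 -0.0001] jaw yaw -34.8 turn z 0.02780966555317832 tilt [ 1.e-03 -5.e-04 -1.e+00] q6 0.1 t 17.55
```

Seated with light contact; release and rise.

>>> jog_arm:
  deltas: [0, 0, 0, 0, 0, 0, 0.2, 0, 0, 0, 0, 0, 0, 0.8, 0, 0, 0, 0, 0, 0, 1, 0, 0, 0, 0, 0, 0, 1, 0, 0, -0.03, 0, 0, 0, 1, 0, 0, -0.07, 0, 0, 0, 1, 0, 0, -0.12, 0, 0, 0, 1, 0, 0, -0.16, 0, 0, 0, 1]

```text
time: 18.35
tool_pos: [0.6035, -0.3085, 0.2033]
tcp_rot: [2.783, 1.456, 0.001]
wrist_force: [0.8, 0.0, -0.3]
width: 1.002
grip_force: 0.0
```

>>> jog_arm:
  deltas: [0, 0, 0, 0, 0, 0, 1, 0, 0, 0, 0, 0, 0, 1, 0, 0, 0, 0, 0, 0, 1]

```text
time: 18.65
tool_pos: [0.6022, -0.3078, 0.199]
tcp_rot: [-2.782, -1.455, 0.002]
wrist_force: [0.6, 0.1, 0.2]
width: 1.0
grip_force: 0.0
```

```bash
python3 - <<'E'
from h import *
c=read_camera("top");im=c["color"]
B=cv2.resize(im,None,fx=4,fy=4,interpolation=cv2.INTER_CUBIC)
cv2.imwrite("pics/top2.png",im)
w=read_camera('wrist');cv2.imwrite("pics/w13.png",w["color"])
Y=masks(w["color"])["yellow"];k=[q for q in cv2.findContours(Y,0,1)[0] if cv2.contourArea(q)>150]
s,p,r=tool()
for q in k:print(cv2.boundingRect(q),np.round(cv2.minAreaRect(q),1) if 0 else cv2.minAreaRect(q))
q=max(k,key=cv2.contourArea)
a=np.radians(55.2);u=np.array([np.cos(a),np.sin(a)]);n=np.array([-u[1],u[0]])
for z in(.013,.05,.069):
    P=cast(w,q.reshape(-1,2),z)[:,:2]-[.5977,-.3184];print(z,(P@u).min().round(4),(P@u).max().round(4),(P@n).min().round(4),(P@n).max().round(4))
M=masks(w["color"])["white"];px=proj(w,[(.5977,-.3184,.004)])[0];print(px)
for o in blob(w,M,px,.004,200):print(*o)
go((.59,-.02,.2),-90)
E
```

```text
(264, 158, 41, 79) ((284.0, 197.0), (78.0, 40.0), 90.0)
0.013 -0.0355 0.0436 -0.018 0.0219
0.05 -0.0212 0.0485 -0.0155 0.0197
0.069 -0.0139 0.051 -0.0142 0.0185
[285.93529479 199.94538428]
[297. 185.] [ 569.5 -335.1] [ 68.3 169.6] rect [ 598.2 -318.7] [98.4 46.6] 55.3
[286. 197.] [ 598.  -317.8] [ 63.5 132.8] rect [ 598.  -317.9] [108.8  56.9] 55.4
shift [ 0.2295 -0.1737 -0.0013] jaw yaw -34.8 turn z 55.23508412317981 tilt [-0.0039  0.0022 -1.    ] q6 0.1 t 18.75
```

```bash
python3 - <<'E'
from h import *
w=read_camera('wrist');im=w["color"];s,p,r=tool()
a=np.radians(55.2);u=np.array([np.cos(a),np.sin(a),0]);n=np.array([-u[1],u[0],0]);C=np.array([.5978,-.3184,0])
g=cv2.cvtColor(im,cv2.COLOR_BGR2HSV)
print("cam n",((w["origin"]-C)@n).round(4),"tool n",((p-C)@n).round(4))
for al in (.02,.035,.046):
    px=proj(w,[C+u*al+[0,0,.004]])[0];v=int(round(px[1]));row=g[v,240:330]
    wh=[240+i for i in range(90) if row[i][2]>85 and row[i][1]<80]; ye=[240+i for i in range(90) if row[i][1]>120 and 15<row[i][0]<40]
    print(al,v,px[0].round(1),wh,ye[:1],ye[-1:])
im=cv2.imread("pics/top2.png");c=read_camera("top")
B=cv2.resize(im,None,fx=4,fy=4,interpolation=cv2.INTER_CUBIC);h=cv2.cvtColor(B,cv2.COLOR_BGR2HSV);m=cv2.inRange(h,(18,90,50),(36,255,255))
x,y=(proj(c,[C+[0,0,.03]])[0]*4).astype(int);k=[q for q in cv2.findContours(m,0,1)[0] if cv2.contourArea(q)>40 and np.hypot(*(q.reshape(-1,2).mean(0)-(x,y)))<120]
print((x,y),len(k))
for q in k:
    for z in(.03,.06):
        P=cast(c,(q.reshape(-1,2)+.5)/4-.5,z)-C;print(z,(P@u).min().round(4),(P@u).max().round(4),(P@n).min().round(4),(P@n).max().round(4))
E
```

```text
cam n 0.003 tool n 0.0027
0.02 180 286.2 [240, 241, 242, 243, 244, 245, 246, 247, 248, 249, 250, 251, 252, 253, 254, 255, 256, 257, 258, 307, 308, 309, 310, 314, 315, 316, 317, 318, 319, 320, 321, 322, 323, 324, 325, 326, 327, 328, 329] [264] [304]
0.035 165 286.3 [240, 241, 242, 243, 244, 245, 246, 247, 248, 249, 250, 251, 252, 253, 254, 255, 256, 257, 258, 263, 264, 265, 307, 308, 309, 310, 314, 315, 316, 317, 318, 319, 320, 321, 322, 323, 324, 325, 326, 327, 328, 329] [266] [304]
0.046 154 286.3 [240, 241, 242, 243, 244, 245, 246, 247, 248, 249, 250, 251, 252, 253, 254, 255, 256, 257, 265, 266, 267, 268, 269, 270, 271, 299, 300, 301, 302, 303, 304, 305, 306, 307, 308, 315, 316, 317, 318, 319, 320, 321, 322, 323, 324, 325, 326, 327, 328, 329] [] []
(np.int64(1521), np.int64(634)) 0
```

```bash
python3 -c "
from h import *
go((.592,-.04,.2),0)"
```

```text
shift [ 0.2142 -0.1611 -0.0011] jaw yaw -34.8 turn z -34.769178045572346 tilt [-0.0033  0.0018 -1.    ] q6 0.1 t 18.85
```

>>> jog_arm:
  deltas: [0.036, -0.027, 0, 0, 0, -6, 1, 0.072, -0.054, 0, 0, 0, -12, 1, 0.108, -0.081, 0, 0, 0, -18, 1, 0.144, -0.108, 0, 0, 0, -24, 1, 0.18, -0.135, 0, 0, 0, -30, 1, 0.214, -0.161, 0, 0, 0, -34.8, 1, 0.214, -0.161, 0, 0, 0, -34.8, 1, 0.214, -0.161, 0, 0, 0, -34.8, 1]

```text
time: 19.65
tool_pos: [0.5925, -0.0397, 0.1999]
tcp_rot: [-2.218, -2.224, 0.002]
wrist_force: [0.6, -0.4, -1.0]
width: 1.002
grip_force: 0.0
```

>>> jog_arm:
  deltas: [0, 0, 0, 0, 0, 0, 1, 0, 0, 0, 0, 0, 0, 1]

```text
time: 19.85
tool_pos: [0.5929, -0.042, 0.2004]
tcp_rot: [-2.223, -2.22, 0.001]
wrist_force: [0.9, -0.0, 0.1]
width: 1.001
grip_force: 0.0
```

```bash
python3 - <<'E'
from h import *
w=read_camera('wrist');cv2.imwrite("pics/w14.png",w["color"]);M=masks(w["color"])
h=cv2.cvtColor(w["color"],cv2.COLOR_BGR2HSV);Y=cv2.inRange(h,(18,100,50),(36,255,255))
Y=cv2.morphologyEx(Y,cv2.MORPH_CLOSE,np.ones((3,3),np.uint8))
px=proj(w,[(.592,-.019,.016)])[0];print(px)
for o in blob(w,Y,px,.016,150):print(*o)
px=proj(w,[(.5885,.1325,.004)])[0];print(px)
for o in blob(w,M["white"],px,.004,100):print(*o)
go((.592,-.019,.02),0)
E
```

```text
[280.98747575 168.02119083]
[285. 164.] [595.4 -15.3] [23.3 25.2] rect [595.3 -15.3] [23.6 23.7] 45.3
[285. 164.] [595.4 -16.1] [51.5 52.7] rect [595.8 -16.2] [52.8 51.4] 88.8
[276.63129335  -4.6556539 ]
[276.  19.] [588.6 130.6] [53.9 57.3] rect [588.3 116.1] [25.5 59.2] 89.8
shift [ 0.0231 -0.0009  0.1805] jaw yaw -0.1 turn z -0.0879464512718755 tilt [-4.e-04 -2.e-04 -1.e+00] q6 -0.11 t 19.9
```

>>> jog_arm:
  deltas: [0.026, 0.0025, 0.04, 0, 0, 0, 1, 0.026, 0.0025, 0.085, 0, 0, 0, 1, 0.026, 0.0025, 0.13, 0, 0, 0, 1, 0.026, 0.0025, 0.165, 0, 0, 0, 1, 0.026, 0.0025, 0.174, 0, 0, 0, 1, 0.026, 0.0025, 0.174, 0, 0, 0, 1, 0.026, 0.0025, 0.174, 0, 0, 0, 1]

```text
time: 20.6
tool_pos: [0.5972, -0.0154, 0.0286]
tcp_rot: [2.22, 2.22, 0.003]
wrist_force: [0.2, -0.5, 0.4]
width: 1.002
grip_force: 0.0
```

```bash
python3 - <<'E'
from h import *
w=read_camera('wrist')
h=cv2.cvtColor(w["color"],cv2.COLOR_BGR2HSV);Y=cv2.inRange(h,(18,100,40),(36,255,255))
Y=cv2.morphologyEx(Y,cv2.MORPH_CLOSE,np.ones((3,3),np.uint8))
px=proj(w,[(.5954,-.016,.016)])[0];print(px)
for o in blob(w,Y,px,.016,300):print(*o)
print(readout.read_state()["wrist_force"]);go((.5955,-.016,.022),0)
E
```

```text
[278.38452428 277.2839276 ]
[278. 269.] [595.4 -12. ] [16.9 21.7] rect [595.4 -11.8] [19.1 19.2] 42.7
[278. 271.] [595.4 -14.4] [51.6 57. ] rect [596.1 -14.4] [56.7 52.1] 69.2
[ 0.83252665  0.06460216 -0.3227322 ]
shift [-0.0007 -0.0023  0.0073] jaw yaw -0.0 turn z -0.006617673046761752 tilt [ 4.3e-03 -3.0e-04 -1.0e+00] q6 -0.07 t 20.65
```

>>> jog_arm:
  deltas: [0, -0.001, 0.0055, 0, 0, 0, 1, 0, -0.001, 0.0055, 0, 0, 0, 0.6, 0, -0.001, 0.0055, 0, 0, 0, 0.3, 0, -0.001, 0.0055, 0, 0, 0, 0, 0, -0.001, 0.0055, 0, 0, 0, -1, 0, -0.001, 0.0055, 0, 0, 0, -1, 0, -0.001, 0.0055, 0, 0, 0, -1]
  squeeze: 30

```text
time: 21.35
tool_pos: [0.5947, -0.0147, 0.0224]
tcp_rot: [2.22, 2.222, 0.0]
wrist_force: [-1.7, 0.3, 5.7]
width: 0.566
grip_force: 30.0
```

```bash
python3 - <<'E'
from h import *
print(readout.read_state()["wrist_force"]);go((.5885,.1325,.08),0)
E
```

```text
[-1.72094332  0.25439249  5.69257462]
shift [ 0.1472 -0.0061 -0.0576] jaw yaw 0.0 turn z 0.04436746114679124 tilt [ 4.e-04 -1.e-04 -1.e+00] q6 -0.07 t 21.35
```

>>> jog_arm:
  deltas: [0, 0, -0.03, 0, 0, 0, -1, 0, 0, -0.058, 0, 0, 0, -1, 0.04, -0.002, -0.058, 0, 0, 0, -1, 0.08, -0.004, -0.058, 0, 0, 0, -1, 0.12, -0.006, -0.058, 0, 0, 0, -1, 0.147, -0.006, -0.058, 0, 0, 0, -1, 0.147, -0.006, -0.058, 0, 0, 0, -1, 0.147, -0.006, -0.058, 0, 0, 0, -1]

```text
time: 22.15
tool_pos: [0.5882, 0.1328, 0.0794]
tcp_rot: [2.218, 2.224, -0.0]
wrist_force: [0.5, 0.5, -0.4]
width: 0.568
grip_force: 31.0
```

>>> jog_arm:
  deltas: [0, 0, 0, 0, 0, 0, -1, 0, 0, 0, 0, 0, 0, -1]

```text
time: 22.35
tool_pos: [0.5884, 0.1312, 0.0792]
tcp_rot: [2.222, 2.221, -0.0]
wrist_force: [0.1, -0.8, -0.9]
width: 0.57
grip_force: 31.0
```

```bash
python3 - <<'E'
from h import *
w=read_camera('wrist');cv2.imwrite("pics/w15.png",w["color"]);s,p,r=tool()
h=cv2.cvtColor(w["color"],cv2.COLOR_BGR2HSV);Y=cv2.inRange(h,(18,100,40),(36,255,255))
Y=cv2.morphologyEx(Y,cv2.MORPH_CLOSE,np.ones((3,3),np.uint8))
z=p[2]-.0224+.016
px=proj(w,[(*p[:2],z)])[0];print(p,px)
for o in blob(w,Y,px,z,300):print(*o)
px=proj(w,[(.5885,.1325,.004)])[0];print(px)
for o in blob(w,masks(w["color"])["white"],px,.004,100):print(*o)
E
```

```text
[0.58839684 0.13115745 0.07922387] [282.31589784 282.65732207]
[282. 276.] [588.5 134.1] [15.7 21.2] rect [588.3 134.1] [15.6 21.6] 89.9
[282. 277.] [588.3 132. ] [50.5 57.8] rect [588.3 132.5] [57.  49.3] 89.9
[282.30386156 228.25319154]
[282. 214.] [588.1 131.4] [29.1 31.3] rect [588.6 141.8] [12.8 29.2] 89.9
[282. 206.] [588.4 132.8] [57.9 58.3] rect [588.6 143.4] [38.3 60.9] 89.9
```

View pics/w15.png

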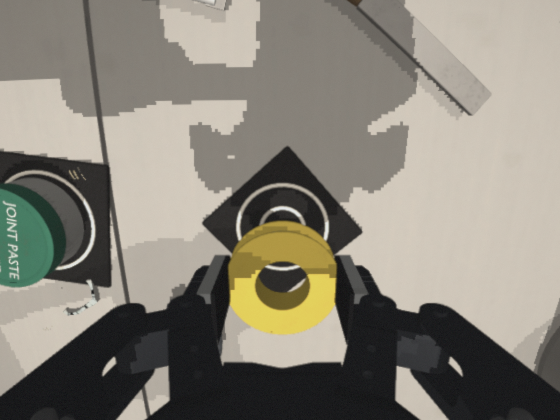

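Spool is held level, its top flange centred near (282,285) and the hole at (283,285). The tin is on its mat at left.

>>> jog_arm:
  deltas: [0.0025, 0, 0.02, 0, 0, 0, -1, 0.0025, 0, 0.036, 0, 0, 0, -1, 0.0025, 0, 0.045, 0, 0, 0, -1, 0.0025, 0, 0.048, 0, 0, 0, -1, 0.0025, 0, 0.048, 0, 0, 0, -1, 0.0025, 0, 0.048, 0, 0, 0, -1, 0.0025, 0, 0.048, 0, 0, 0, -1]

```text
time: 23.1
tool_pos: [0.5891, 0.1349, 0.0321]
tcp_rot: [2.22, 2.222, 0.002]
wrist_force: [-0.4, -0.2, -0.3]
width: 0.564
grip_force: 31.0
```

```bash
python3 - <<'E'
from h import *
w=read_camera('wrist');s,p,r=tool();print(p)
print("spool",cast(w,[(282.5,285)],p[2]-.0224+.016),proj(w,[(.5885,.1325+.029,.004)]))
for o in blob(w,masks(w["color"])["white"],proj(w,[(.5885,.146,.004)])[0],.004,100):print(*o)
go((.5885,.1339,.0264),0)
E
```

```text
[0.5890756  0.13490348 0.03210974]
spool [[0.58923247 0.13369838 0.02570974]] [[280.88291981 212.35379308]]
[281. 227.] [588.3 133.2] [57.  57.8] rect [588.7 150.8] [23.8 58.4] 89.4
shift [-0.001  -0.0006  0.0057] jaw yaw 0.0 turn z 0.03418014660765323 tilt [ 1.5e-03  3.0e-04 -1.0e+00] q6 0.18 t 23.15
```

>>> jog_arm:
  deltas: [-0.001, -0.0006, 0.003, 0, 0, 0, -1, -0.001, -0.0006, 0.0052, 0, 0, 0, -1, -0.001, -0.0006, 0.0052, 0, 0, 0, -1, -0.001, -0.0006, 0.0052, 0, 0, 0, -1]

```text
time: 23.55
tool_pos: [0.5879, 0.1338, 0.0265]
tcp_rot: [2.221, 2.222, 0.0]
wrist_force: [-0.6, -0.8, 4.2]
width: 0.566
grip_force: 31.3
```

```bash
python3 - <<'E'
from h import *
w=read_camera('wrist');s,p,r=tool();print(s["wrist_force"])
print("spool",cast(w,[(282.5,285)],p[2]-.0224+.016))
go((.5885,.1339,.0264),0)
E
```

```text
[-1.34207915 -0.93166116  4.18622742]
spool [[0.58805469 0.13255991 0.02010719]]
shift [0.0001 0.0006 0.0001] jaw yaw 0.0 turn z 0.03629676948034444 tilt [ 4.e-04  0.e+00 -1.e+00] q6 0.18 t 23.6
```

>>> jog_arm:
  deltas: [0, 0, 0, 0, 0, 0, 0.3, 0, 0, 0, 0, 0, 0, 0.7, 0, 0, 0, 0, 0, 0, 0.7, 0, 0, 0, 0, 0, 0, 0.7, 0, 0, -0.03, 0, 0, 0, 0.8, 0, 0, -0.07, 0, 0, 0, 1, 0, 0, -0.12, 0, 0, 0, 1, 0, 0, -0.17, 0, 0, 0, 1]

```text
time: 24.4
tool_pos: [0.587, 0.1337, 0.1969]
tcp_rot: [-2.22, -2.221, 0.002]
wrist_force: [0.9, 0.8, 0.6]
width: 0.998
grip_force: 0.0
```

>>> jog_arm:
  deltas: [-0.03, 0.0, 0, 0, 0, 0, 1, -0.03, 0, 0, 0, 0, 0, 1, -0.03, 0, 0, 0, 0, 0, 1, -0.03, 0, 0, 0, 0, 0, 1]

```text
time: 24.8
tool_pos: [0.5869, 0.104, 0.1947]
tcp_rot: [-2.22, -2.221, 0.003]
wrist_force: [-0.2, 0.2, 0.4]
width: 0.999
grip_force: 0.0
```

```bash
python3 - <<'E'
from h import *
w=read_camera('wrist');cv2.imwrite("pics/w16.png",w["color"]);M=masks(w["color"])
h=cv2.cvtColor(w["color"],cv2.COLOR_BGR2HSV);Y=cv2.inRange(h,(18,100,40),(36,255,255))
for n,m,q,z in(("spool",Y,(.5885,.1325,.02),.02),("ring",M["white"],(.5885,.1325,.004),.004),("tin",M["green"],(.429,.1365,.038),.038),("tinring",M["white"],(.429,.1365,.004),.004),("tinmat",M["dark"],(.429,.1365,.004),.004)):
    px=proj(w,[q])[0];print(n,px)
    for o in blob(w,m,px,z,300):print("  ",*o)
E
```

```text
spool [284.19000823 163.89972274]
   [283. 164.] [587.8 132.6] [22.5 23.4] rect [587.6 132.5] [22.9 22.2] 45.4
   [284. 164.] [588.  132.2] [51.7 54.8] rect [588.3 132.2] [51.7 54.6] 0.0
ring [284.10871502 161.43275506]
   [284. 159.] [588.4 133.3] [89.4 90.3] rect [588.5 133.5] [77.2 77.2] 41.6
tin [103.26774993 163.17463098]
   [104. 161.] [429.7 137.6] [60.4 63.6] rect [430.3 137.1] [61.1 63.4] 81.6
tinring [121.31412832 157.98890742]
tinmat [121.31412832 157.98890742]
   [135. 149.] [429.7 138.6] [88.8 98.6] rect [431.  137.4] [84.8 85.9] 82.3
```

```bash
python3 - <<'E'
from h import *
c=read_camera("top");im=c["color"];cv2.imwrite("pics/top3.png",im)
a=np.radians(55.2);u=np.array([np.cos(a),np.sin(a),0]);n=np.array([-u[1],u[0],0])
B=cv2.resize(im,None,fx=4,fy=4,interpolation=cv2.INTER_CUBIC);h=cv2.cvtColor(B,cv2.COLOR_BGR2HSV)
C=np.array([.5977,-.3184,0]);x,y=(proj(c,[C])[0]*4).astype(int)
f=lambda m:[q for q in cv2.findContours(m,cv2.RETR_LIST,1)[0] if cv2.contourArea(q)>60 and np.hypot(*(q.reshape(-1,2).mean(0)-(x,y)))<90]
def rep(t,q,z):
    P=cast(c,(q.reshape(-1,2)+.5)/4-.5,z)-C;print(t,z,(P@u).min().round(4),(P@u).max().round(4),(P@n).min().round(4),(P@n).max().round(4))
for q in f(cv2.inRange(h,(18,90,40),(36,255,255))): [rep("yel",q,z) for z in(.015,.04,.065)]
for q in f(cv2.inRange(h,(0,0,75),(180,70,255))): rep("white",q,.004)
for q in f(cv2.inRange(h,(0,0,0),(180,255,60))): rep("dark",q,.004)
E
```

```text
yel 0.015 -0.0448 0.0438 -0.0312 0.0181
yel 0.04 -0.0422 0.044 -0.0233 0.0246
yel 0.065 -0.0395 0.0442 -0.0155 0.031
white 0.004 -0.0507 -0.0139 -0.017 0.0234
white 0.004 -0.0558 0.0573 -0.0355 0.0299
dark 0.004 0.0278 0.0429 0.0198 0.0236
dark 0.004 0.0434 0.0485 -0.001 0.0209
dark 0.004 -0.055 0.055 -0.0269 0.029
```

```bash
python3 -c "
from workcell import finish_job
print(finish_job())"
```

```text
the job is handed in; nothing more can be done
None
```

The tin, plug, tape measure and spool each stand centred on their matching mats to about 1 mm by camera (the measure in line with its rectangle), neither bystander was touched by any move, and the job is handed in at about 25 s.

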